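Register the tea tin in the labelling corner

TASK

The dark brown tea tin lies in front of the green corner stop that we use for labelling. Slide it along the worktop, without picking it up, until one long side lies flush against the long stop and its end against the short stop, then let go. Leave the black and the blue sauce bowl where they are.

Things in the scene. Friction and masses are not known exactly. Their poses are not given: they have to be found in the camera images.
- corner_stop: green plastic L fixed to the worktop: two bars 16 mm wide, 24 mm high, at a right angle. Origin: on the worktop at the inner corner. x points away from the robot, y to the left, z up. Long stop, far side from the robot: inner face in the plane x = 0, from y = 0 to -194 mm. Short stop, at the left: inner face in the plane y = 0, from x = 0 to -65 mm. A big rice cooker stands farther left.
- tin_center (a point): dark brown closed tea tin, a smooth box lying flat: 86 mm long (its y), 51 mm wide (x), 36 mm high (z, up); 0.10 to 0.21 kg. Its centre, 18 mm above the worktop. Starts between robot and long stop, y within 0.3 rad of the corner stop's y. Registered, it lies at x = -25.5, y = -43 mm in the frame of corner_stop.
- black_bowl: small black open sauce bowl, 76 mm across and 30 mm high, standing to the left or right of the work; origin at the centre of its underside. To be left alone.
- blue_bowl: small light blue open sauce bowl, 76 mm across and 30 mm high, standing on the other side; origin at the centre of its underside. To be left alone.
Things that resemble listed ones, but are neither listed nor needed, are in the scene too. What is shaped like the part that bears tin_center but orange or yellow is not meant.

How it is judged:
By the outcome, as a careful person would: the job done as asked, in the order asked, and still so for the second after the job is handed in, with the robot touching nothing.
It also fails if it takes over 48 s, if anything falls off the work surface, if the arm or the gripper's body presses on something with over 40 N, if the wrist force passes 120 N, or if a joint passes its speed limit or range.

ROBOT

A 6-joint arm with a two-finger parallel gripper is mounted at the origin on a cart in front of the work surface, level with it; the furniture and walls round the work are solid. World frame = base frame: x ahead of the robot, y to its left, z up, the work surface at z = 0. Lengths are in m, angles in rad, forces in N, time in s.
With the tool pointing down it reaches from about 0.375 to 0.975 m from the base axis. Payload 3.8 kg.
Tool frame: the origin (TCP) lies midway between the tips of the shut fingers; the grasp point (between the pads) lies 19 mm behind it; z points along the fingers, y is the line along which they close (so a half turn about z gives the same grasp; the last joint's range is limited). The gripper opens to 85 mm and grips with 20 to 120 N. Pads are 22 mm wide; open, the fingers measure 114 mm over their backs; the gripper's body (76 mm by 85 mm) begins 54 mm behind the grasp point. The pads swing forward as they close: fully open they stand 13 mm farther back than shut.
Start: joints at [-1.152, 0.264, 1.604, -0, 1.274, -0.037], TCP at [0.297, -0.606, 0.231] pointing down, gripper open.
Joint ranges: [-2.63, 2.63], [-0.94, 2.18], [0.31, 2.57], [-1.31, 4.45], [0, 2.66], [-2.55, 2.55]. Speed limits (rad/s): [2.57, 2.57, 3.14, 3.14, 3.14, 3.14].

INTERFACE

Orientations are given as a rotation vector (axis times angle).
In Python, from workcell import bot gives the robot as it stands.
- The arm moves only by the tool step_arm, never from a script. Its argument "motion" is a list of rows, each a list of 5 numbers: the finger opening in cm, from 0 to 8.54, then the shift along the tool's x, y, z in cm, then the turn about the tool's z in degrees. In form: [[claw, dx, dy, dz, twist], ...]. A call has 1 to 20 rows; each row is the pose to reach, as a shift and turn from the pose commanded when the call began, along the tool's axes at that moment; what a row does not reach only later rows make up. A row lasts 1/10 s, in which the tool goes at most 50 mm and 8.59 degrees, less where a joint would pass 70% of its speed; a pose out of reach is approached as far as the arm can. A call with a gripper value outside its range is refused whole. The fingers move at their own pace and stop on an object; "force" is the grip in N (left out, the last holds). Time passes only in rows, so rows that repeat a pose let the fingers close. It gives the time, the measured TCP pose, the force, the opening and the grip force at its end, in the units of the state.
- bot.read_state(): the state, without advancing time (a new reading comes with each control period).
- bot.read_camera(name): name is "scene" or "top" or "wrist"; returns (picture, depth): 400x640x3 uint8, red, green, blue; 400x640 float32, m along the optical axis (not along the pixel's ray), 0 where there is no reading.
- bot.calibration(name): a dict with "mtx" (3x3 intrinsics, pixels), "k1" (the pictures are not rectified: a ray, as slopes to the right and down, at radius r is drawn at 1 + k1 r^2 times it, then the intrinsics apply), "origin" and "orientation" of the camera in the world; the wrist camera has in their place "T_tool_cam" (4x4, takes a point from camera to tool coordinates, whose origin is the TCP and whose axes are the flange's). Camera axes: x right, y up, looking along -z (the intrinsics and any distortion apply to the point x, -y, -z); pixel columns grow to the right and rows downward; lengths in m; the calibration is good to about 2 mm. A picture is of the moment at which its call begins: read the wrist's pose just before it. calibration takes no time and is no camera call.
- bot.finish_job(): hands the job in; it is judged then, once.
The state is a dict: "time": time; "q": joint angles; "joint_vel": joint speeds; "joint_torque": joint torques, N m; "tool_pos": TCP position; "tcp_rot": TCP orientation; "wrist_force": force on the tool from outside, world axes, zero at the start; "torque": the same for the moment, N m; "width": opening from 0.0 (shut) to 1.0 (fully open); "grip_force": force on a finger pad.
Only numpy, scipy, OpenCV 4.12 (cv2) and the standard library are available. Lean on these libraries where they do the work, as an engineer would, in place of code of your own. Each camera call takes 0.05 s, during which the arm holds its last target. There are 200 camera calls.

## Working session

There is one attempt and no reset: what is moved stays moved. The work goes in short steps, Python scripts to look and compute and a tool call to move; the robot and the scene stay as the last step left them, time stands still between calls to the robot, and variables do not carry over. Pictures are saved under pics/ and viewed, at most 10 in all, crops included, and the job is handed in when it is done.

Besides the shell and the picture viewer there is one more tool, called after "Request:" in YAML: its name, and indented under it one key for each argument. step_arm: Moves the arm, as the interface text tells. Its arguments: {"type":"object","properties":{"motion":{"type":"array","items":{"type":"array","items":{"type":"number"}}},"force":{"type":"number"}},"required":["motion"]}

```bash
mkdir -p pics; ls; cat > h.py <<'E'
import numpy as np, cv2
from workcell import bot
from scipy.spatial.transform import Rotation as R
def save(n,im): cv2.imwrite('pics/'+n,cv2.cvtColor(im,cv2.COLOR_RGB2BGR))
def campose(name,st=None):
    c=bot.calibration(name)
    if name=='wrist':
        T=np.array(c['T_tool_cam']); Rt=R.from_rotvec(st['tcp_rot']).as_matrix()
        return c,Rt@T[:3,:3],Rt@T[:3,3]+np.array(st['tool_pos'])
    o=np.array(c['orientation']); M=o if o.shape==(3,3) else R.from_rotvec(o).as_matrix()
    return c,M,np.array(c['origin'])
def rays(name,px,st=None):
    c,M,o=campose(name,st); k=c['k1']
    px=np.array(px,float).reshape(-1,1,2)
    n=cv2.undistortPoints(px,np.array(c['mtx']),np.array([k,0,0,0.]))[:,0]
    return o,np.c_[n[:,0],-n[:,1],-np.ones(len(n))]@M.T
def onplane(name,px,z,st=None):
    o,d=rays(name,px,st); return o+d*((z-o[2])/d[:,2])[:,None]
E
python3 - <<'E'
from h import *
for n in('scene','top'):
    im,d=bot.read_camera(n); save(n+'0.png',im); np.savez(n+'0.npz',im=im,d=d); print(n,bot.calibration(n))
print(bot.read_state())
E
```

```text
pics
scene {'mtx': array([[365.8302074 ,   0.        , 318.37841464],
       [  0.        , 365.8302074 , 200.19194155],
       [  0.        ,   0.        ,   1.        ]]), 'k1': -0.08410632494610466, 'origin': array([ 0.04641242, -0.75556559,  0.61625779]), 'orientation': array([ 0.8222042 , -0.27599854, -0.60488659])}
top {'mtx': array([[512.76113814,   0.        , 330.19252126],
       [  0.        , 512.76113814, 193.91827461],
       [  0.        ,   0.        ,   1.        ]]), 'k1': -0.06391097124677986, 'origin': array([ 0.29922039, -0.22951271,  0.92899047]), 'orientation': array([ 0.12099787, -0.16404204, -1.58114934])}
{'time': 0.1, 'q': array([-1.15193459e+00,  2.64680253e-01,  1.60524925e+00,  7.75762003e-06,
        1.27371082e+00, -3.68724104e-02]), 'joint_vel': array([ 9.48976033e-04, -9.69118480e-04, -2.43609324e-03,  6.45427465e-05,
        1.40398865e-04, -7.94920749e-05]), 'joint_torque': array([ 1.35903567e-03, -5.16706645e+01, -3.68589449e+01,  2.88869558e-05,
        6.29675589e-03, -1.99863268e-05]), 'tool_pos': array([ 0.29682734, -0.60548846,  0.23007851]), 'tcp_rot': array([-3.05842478e+00, -7.09228580e-01,  5.98780100e-04]), 'wrist_force': array([-0.45865431,  0.40235798, -0.34259179]), 'torque': array([ 0.01236736, -0.00474116,  0.01224969]), 'grip_force': 0.0, 'width': 0.9991239120144101}
```

View pics/top0.png

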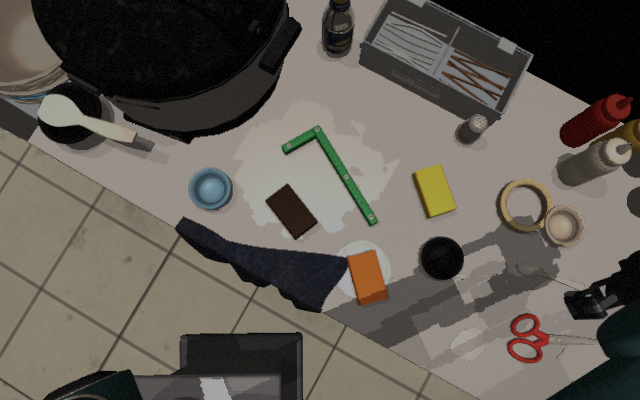

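View pics/scene0.png

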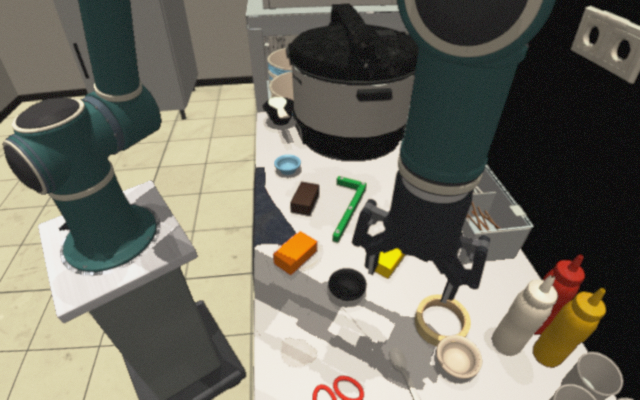

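The top view shows the tin at about (291,211), the green L with its corner near (318,130), the blue bowl at (211,188), the black bowl at (442,258), and orange and yellow decoys at (368,277) and (435,190).

```bash
cat > m.py <<'E'
from h import *
def meas(name,im,d,st=None,roi=None):
    """green top-face and tin top-face pixels by colour; points from planes"""
    hsv=cv2.cvtColor(im,cv2.COLOR_RGB2HSV)
    out={}
    g=cv2.inRange(hsv,(50,120,40),(80,255,255))
    b=((hsv[...,0]<18)&(hsv[...,1]>60)&(hsv[...,2]<90)).astype(np.uint8)*255
    return g,b
def big(m,near=None):
    m=cv2.morphologyEx(m,cv2.MORPH_OPEN,np.ones((3,3)))
    cs=sorted(cv2.findContours(m,cv2.RETR_EXTERNAL,cv2.CHAIN_APPROX_NONE)[0],key=cv2.contourArea)
    return cs
E
python3 - <<'E'
from m import *
f=np.load('top0.npz');im,d=f['im'],f['d']
g,b=meas('top',im,d)
gc=big(g)[-1][:,0]; 
print('green hull px',cv2.approxPolyDP(gc.reshape(-1,1,2),2.5,True)[:,0].tolist(),cv2.contourArea(gc))
for c in big(b)[-4:]: print(cv2.contourArea(c),c[:,0].mean(0))
c=[c for c in big(b) if cv2.pointPolygonTest(c,(291.,211.),False)>0][0]
print('tin px',cv2.approxPolyDP(c,3,True)[:,0].tolist(), im[200:225:6,280:305:8].tolist())
# heights from depth
def pts(px):
    o,dd=rays('top',px); z=np.array([d[int(v),int(u)] for u,v in px]); return o+dd*z[:,None]
print(pts([(291,211),(346,175),(300,142),(318,130),(330,200),(211,188),(442,258)]).round(4))
P=onplane('top',c[:,0],0.036); r=cv2.minAreaRect((P[:,:2]*1000).astype(np.float32)); print('tin',r, cv2.boxPoints(r))
ap=cv2.approxPolyDP(gc.reshape(-1,1,2),2.5,True)[:,0]
print('green',(onplane('top',ap,0.024)*1000).round(1).tolist())
x=cv2.resize(im[110:250,180:400],None,fx=3.6,fy=3.6,interpolation=cv2.INTER_CUBIC); save('top0c.png',x)
E
```

```text
green hull px [[291, 141], [295, 147], [315, 135], [339, 175], [346, 173], [322, 132], [310, 130]] 550.5
41.0 [627.23333333 100.46666667]
55.5 [482.30769231  64.76923077]
668.5 [592.20069204 124.97923875]
1271.5 [291.288 211.224]
tin px [[286, 185], [267, 202], [297, 237], [315, 219]] [[[38, 28, 18], [40, 28, 21], [42, 24, 23], [167, 167, 162]], [[45, 32, 24], [46, 31, 26], [40, 20, 12], [36, 20, 13]], [[39, 26, 17], [45, 28, 23], [47, 32, 25], [44, 31, 20]], [[38, 26, 23], [42, 30, 21], [46, 35, 27], [41, 23, 10]], [[145, 137, 130], [47, 28, 21], [44, 29, 21], [43, 27, 17]]]
[[ 0.4331 -0.186   0.035 ]
 [ 0.4982 -0.2847  0.0287]
 [ 0.561  -0.2024  0.0272]
 [ 0.5841 -0.2355  0.0252]
 [ 0.4578 -0.256  -0.    ]
 [ 0.4815 -0.0388  0.008 ]
 [ 0.3478 -0.4562  0.0065]]
tin ((432.9022521972656, -186.08432006835938), (86.82902526855469, 49.048622131347656), 37.19230270385742) [[ 383.49304 -192.7917 ]
 [ 413.14252 -231.8644 ]
 [ 482.31146 -179.37694]
 [ 452.662   -140.30424]]
green [[564.0, -185.9, 24.0], [552.6, -193.1, 24.0], [575.0, -229.9, 24.0], [499.4, -272.3, 24.0], [502.9, -285.1, 24.0], [580.6, -242.8, 24.0], [584.6, -220.8, 24.0]]
```

View pics/top0c.png

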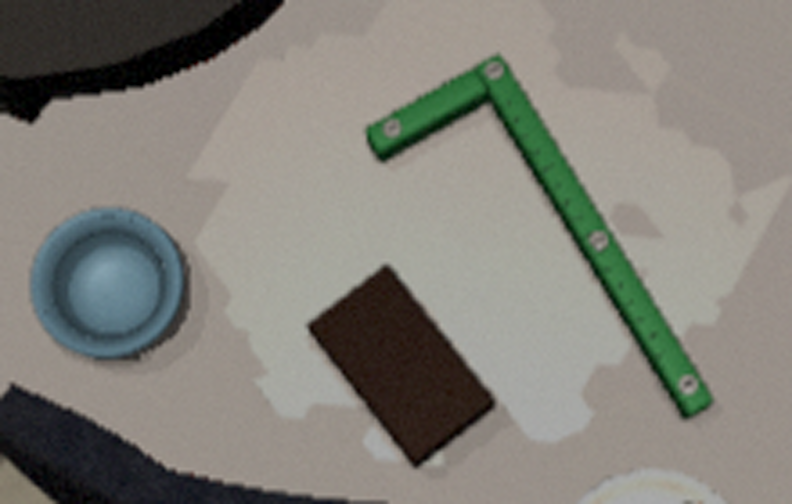

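```bash
python3 - <<'E'
from m import *
f=np.load('top0.npz');im=f['im']
hsv=cv2.cvtColor(im,cv2.COLOR_RGB2HSV)
g=cv2.inRange(hsv,(45,90,25),(85,255,255)); g=cv2.morphologyEx(g,cv2.MORPH_CLOSE,np.ones((5,5)))
gc=big(g)[-1]; P=onplane('top',gc[:,0],.024)[:,:2]*1000
ap=cv2.approxPolyDP(gc,2.5,True)[:,0]; print(ap.tolist(), (onplane('top',ap,.024)*1000).round(0)[:,:2].tolist())
def line(a,b):  # fit edge near segment a-b
    a,b=map(np.array,(a,b)); u=(b-a)/np.linalg.norm(b-a); n=np.array([-u[1],u[0]])
    s=(P-a)@u; t=(P-a)@n; k=(abs(t)<4)&(s>8)&(s<np.linalg.norm(b-a)-8)
    vx,vy,x,y=cv2.fitLine(P[k].astype(np.float32),cv2.DIST_HUBER,0,.01,.01).ravel(); return np.array([vx,vy]),np.array([x,y]),k.sum()
hull=cv2.convexHull(P.astype(np.float32))[:,0]
c=hull[np.argmax(hull@[.87,-.1])]; e1=hull[np.argmin(hull@[.4,1])]; e2=hull[np.argmax(hull@[-.3,1])]
print('hull c,e1,e2',c,e1,e2)
v,p,n=line(c,e1); w,q,m=line(c,e2); v*=np.sign(v[0]); w*=np.sign(-w[1])
print('yaw y-axis',np.degrees(np.arctan2(v[1],v[0])),'x-axis',np.degrees(np.arctan2(w[1],w[0])),n,m)
a=np.arctan2(v[1],v[0]); Y=v; X=np.array([v[1],-v[0]])
A=np.array([X,Y]); O=np.linalg.solve(A,[p@X-16,q@Y-16]); print('origin',O,'X',X,'Y',Y)
F=(P-O)@A.T; print('extent',F.min(0),F.max(0))
for n,z,px in(('tin',.036,(291,211)),('blue',.03,(211,188)),('black',.03,(442,258)),('orange',.036,(368,277))):
    w=onplane('top',[px],z)[0,:2]*1000; print(n,w,A@(w-O))
s=bot.read_state(); Rt=R.from_rotvec(s['tcp_rot']).as_matrix(); print(Rt.round(3))
np.savez('fr.npz',O=O,A=A,a=a)
E
```

```text
[[639, 359], [636, 364], [629, 363], [628, 368], [621, 368], [620, 373], [613, 373], [610, 383], [598, 383], [586, 389], [584, 394], [576, 395], [576, 399], [628, 399], [631, 395], [639, 399]] [[160.0, -799.0], [152.0, -792.0], [154.0, -779.0], [145.0, -776.0], [146.0, -763.0], [138.0, -761.0], [138.0, -748.0], [122.0, -741.0], [123.0, -718.0], [114.0, -696.0], [105.0, -691.0], [104.0, -677.0], [98.0, -676.0], [93.0, -772.0], [99.0, -778.0], [92.0, -792.0]]
hull c,e1,e2 [ 159.9735  -798.76166] [  91.56226 -792.10834] [  97.61581 -676.0805 ]
yaw y-axis -5.5512342 x-axis -64.84789 31 67
origin [ 109.44912 -777.7154 ] X [-0.09673581 -0.99531007] Y [ 0.99531007 -0.09673581]
extent [-100.13829628  -21.60955262] [16.0600436  52.32334764]
tin [ 432.9719953  -186.01597635] [-620.22063267  264.76705593]
blue [477.15095409 -43.3429698 ] [-766.4981997   294.93723024]
black [ 346.54023081 -450.4501885 ] [-348.66555263  204.32090698]
orange [ 315.94447399 -318.19839361] [-477.33739043  161.0751583 ]
[[ 0.898  0.44  -0.001]
 [ 0.44  -0.898  0.002]
 [ 0.    -0.002 -1.   ]]
```

```bash
cat > stop.py <<'E'
from m import *
def fitstop(name,im,st=None,seed=None,roi=None):
    hsv=cv2.cvtColor(im,cv2.COLOR_RGB2HSV)
    g=cv2.inRange(hsv,(45,90,25),(85,255,255))
    if roi: 
        k=np.zeros_like(g); k[roi[1]:roi[3],roi[0]:roi[2]]=255; g&=k
    g=cv2.morphologyEx(g,cv2.MORPH_CLOSE,np.ones((5,5)))
    gc=big(g)[-1]; P=onplane(name,gc[:,0],.024,st)[:,:2]*1000
    hull=cv2.convexHull(P.astype(np.float32))[:,0]
    c=hull[np.argmax(hull@[.87,-.1])]; e1=hull[np.argmin(hull@[.4,1])]; e2=hull[np.argmax(hull@[-.3,1])]
    def line(a,b):
        u=(b-a)/np.linalg.norm(b-a); n=np.array([-u[1],u[0]])
        s=(P-a)@u; t=(P-a)@n; k=(abs(t)<4)&(s>8)&(s<np.linalg.norm(b-a)-8)
        l=cv2.fitLine(P[k].astype(np.float32),cv2.DIST_HUBER,0,.01,.01).ravel(); return l[:2],l[2:],k.sum()
    v,p,n=line(c,e1); w,q,m=line(c,e2); v=v*np.sign(v[0]); w=w*np.sign(-w[1])
    X=np.array([v[1],-v[0]]); A=np.array([X,v]); O=np.linalg.solve(A,[p@X+0-16,q@v-16])
    F=(P-O)@A.T
    print('yaws',np.degrees(np.arctan2(v[1],v[0])),np.degrees(np.arctan2(w[1],w[0])),n,m,'O',O,'ext',F.min(0),F.max(0))
    return O,A
E
python3 - <<'E'
from stop import *
im=np.load('top0.npz')['im']
O,A=fitstop('top',im,roi=(260,110,400,240)); np.savez('fr.npz',O=O,A=A)
for n,z,px in(('tin',.036,(291,211)),('blue',.03,(211,188)),('black',.03,(442,258)),('orange',.036,(368,277))):
    w=onplane('top',[px],z)[0,:2]*1000; print(n,w.round(),(A@(w-O)).round())
s=bot.read_state(); Rt=R.from_rotvec(s['tcp_rot']).as_matrix(); t=np.array(s['tool_pos'])*1000
for f in((-160,-97),(-90,-97),(-26,-185)):
    w=O+A.T@np.array(f); print(f,w.round(),'tool shift',(Rt.T@(np.r_[w,120]-t)).round())
a=np.arctan2(-A[0,1],-A[0,0]); print('twist',np.degrees(np.arctan2(Rt[1,0],Rt[0,0])-a))
E
```

```text
yaws 30.00093 -59.2738 88 29 O [ 571.56854 -229.58607] ext [ -62.68376428 -191.5385937 ] [16.76611283 17.20219736]
tin [ 433. -186.] [-107.  -98.]
blue [477. -43.] [-208.   11.]
black [ 347. -450.] [  79. -305.]
orange [ 316. -318.] [ -51. -266.]
(-160, -97) [ 408. -140.] tool shift [ 305. -369.  111.]
(-90, -97) [ 443. -200.] tool shift [ 309. -300.  111.]
(-26, -185) [ 398. -300.] tool shift [ 226. -230.  111.]
twist -93.88942468045902
```

Request:
step_arm:
  motion:
    - [5, 30.5, -36.9, 0, -94]
    - [5, 30.5, -36.9, 0, -94]
    - [5, 30.5, -36.9, 0, -94]
    - [5, 30.5, -36.9, 0, -94]
    - [5, 30.5, -36.9, 0, -94]
    - [5, 30.5, -36.9, 0, -94]
    - [5, 30.5, -36.9, 0, -94]
    - [5, 30.5, -36.9, 0, -94]
    - [5, 30.5, -36.9, 0, -94]
    - [5, 30.5, -36.9, 0, -94]
    - [5, 30.5, -36.9, 0, -94]
    - [5, 30.5, -36.9, 0, -94]
    - [5, 30.5, -36.9, 0, -94]
    - [5, 30.5, -36.9, 0, -94]
    - [5, 30.5, -36.9, 0, -94]
    - [5, 30.5, -36.9, 6, -94]
    - [5, 30.5, -36.9, 11.1, -94]
    - [5, 30.5, -36.9, 11.1, -94]

```text
time: 1.9
tool_pos: [0.4038, -0.1392, 0.115]
tcp_rot: [-1.566, -2.711, 0.002]
wrist_force: [-0.5, 1.2, -0.4]
width: 0.587
grip_force: 0.0
```

```bash
cat > look.py <<'E'
from stop import *
def where(s):
    f=np.load('fr.npz');O,A=f['O'],f['A']; Rt=R.from_rotvec(s['tcp_rot']).as_matrix(); t=np.array(s['tool_pos'])*1000
    xa=A@Rt[:2,0]; print('t',s['time'],'tcp in stop',(A@(t[:2]-O)).round(1),'z',t[2].round(1),'toolx yaw in stop',np.degrees(np.arctan2(xa[1],xa[0])).round(2),'q6',s['q'][5].round(2),'F',(A@s['wrist_force'][:2]).round(1),'w',s['width'].round(3))
E
python3 - <<'E'
from look import *
s=bot.read_state(); where(s); im,d=bot.read_camera('wrist'); save('w1.png',im); np.savez('w1.npz',im=im,d=d); c,M,o=campose('wrist',s); print(o,M.round(2))
im,d=bot.read_camera('top'); np.savez('top1.npz',im=im,d=d)
E
```

```text
Traceback (most recent call last):
  File "look.py", line 4, in where
    xa=A@Rt[:2,0]; print('t',s['time'],'tcp in stop',(A@(t[:2]-O)).round(1),'z',t[2].round(1),'toolx yaw in stop',np.degrees(np.arctan2(xa[1],xa[0])).round(2),'q6',s['q'][5].round(2),'F',(A@s['wrist_force'][:2]).round(1),'w',s['width'].round(3))
                                                                                                                                                                                                                                 ^^^^^^^^^^^^^^^^
AttributeError: 'float' object has no attribute 'round'
```

```bash
sed -i "s/s\['width'\].round(3)/round(s['width'],3)/" look.py
python3 - <<'E'
from look import *
s=bot.read_state(); where(s); im,d=bot.read_camera('wrist'); save('w1.png',im); np.savez('w1.npz',im=im,d=d); c,M,o=campose('wrist',s); print(o,M.round(2))
im,d=bot.read_camera('top'); np.savez('top1.npz',im=im,d=d)
E
```

```text
t 1.9 tcp in stop [-162.2 -100.1] z 115.0 toolx yaw in stop 179.99 q6 -0.91 F [-1.3  0.1] w 0.587
[ 0.36330839 -0.06640053  0.258591  ] [[ 0.87 -0.48 -0.15]
 [ 0.5   0.82  0.28]
 [-0.01 -0.32  0.95]]
```

View pics/w1.png

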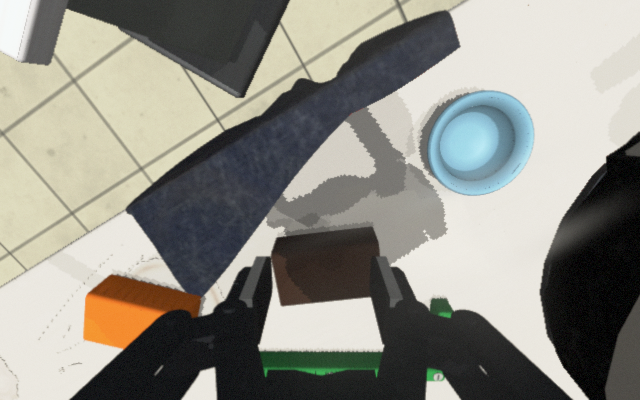

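The wrist view shows the tin at (325,265) and a navy cloth whose edge runs past its left rear corner, near (265,235). The blue bowl is clear at (478,142). Next I check how far the cloth is from where the fingers would descend.

```bash
python3 - <<'E'
from look import *
f=np.load('fr.npz');O,A=f['O'],f['A']
z=np.load('top0.npz');im,d=z['im'],z['d']
v,u=np.mgrid[0:400,0:640]; px=np.c_[u.ravel(),v.ravel()]
o,dd=rays('top',px); P=(o+dd*d.reshape(-1,1))*1000; S=(P[:,:2]-O)@A.T; rgb=im.reshape(-1,3).astype(int)
cl=(rgb[:,2]>rgb[:,0]+6)&(rgb.sum(1)<220)&(P[:,2]>-10)&(P[:,2]<60)&(S[:,0]>-260)&(S[:,0]<20)&(S[:,1]>-300)&(S[:,1]<80)
for y in range(-260,80,20):
    k=cl&(abs(S[:,1]-y)<5)
    if k.sum()>8: print(y,k.sum(),'xmax',np.percentile(S[k,0],[50,97]).round(),'z',np.percentile(P[k,2],[20,50,95]).round())
c=[c for c in big(meas('top',im,d)[1]) if cv2.pointPolygonTest(c,(291.,211.),False)>0][0]
T=(onplane('top',cv2.approxPolyDP(c,3,True)[:,0],.036)[:,:2]*1000-O)@A.T; print(T.round())
E
```

```text
-260 63 xmax [-146. -131.] z [3. 4. 7.]
-240 182 xmax [-122.  -87.] z [3. 5. 8.]
-220 266 xmax [-117.  -69.] z [3. 5. 7.]
-200 237 xmax [-125.  -87.] z [3. 5. 8.]
-180 207 xmax [-143.    3.] z [3. 4. 9.]
-160 183 xmax [-181.    4.] z [ 3.  4. 23.]
-140 190 xmax [-193.    7.] z [ 3.  4. 24.]
-120 136 xmax [-210.    7.] z [ 3.  5. 24.]
-100 122 xmax [-229.   15.] z [ 2.  3. 24.]
-80 76 xmax [-242.   15.] z [ 3.  4. 27.]
-60 51 xmax [-250.   15.] z [ 3.  5. 27.]
-40 38 xmax [ 3. 15.] z [ 2. 18. 28.]
-20 38 xmax [ 4. 16.] z [13. 25. 29.]
0 110 xmax [-27.  15.] z [18. 23. 27.]
20 47 xmax [-185.    5.] z [16. 22. 26.]
40 60 xmax [-212. -196.] z [16. 19. 24.]
[[ -91.  -53.]
 [-135.  -63.]
 [-121. -143.]
 [ -78. -132.]]
```

Request:
step_arm:
  motion:
    - [5, 0, 0, 5, 0]
    - [5, 0, 0, 10, 0]
    - [5, 0, 0, 10, 0]
    - [5, -1.5, 0, 10, 0]
    - [5, -2.2, 0, 10, 0]
    - [5, -2.9, 0, 10, 0]
    - [5, -3.6, 0, 10, 0]
    - [5, -4.3, 0, 10, 0]
    - [5, -5, 0, 10, 0]
    - [5, -5.7, 0, 10, 0]
    - [5, -6.4, 0, 10, 0]
    - [5, -7.1, 0, 10, 0]
    - [5, -7.8, 0, 10, 0]
    - [5, -8.4, 0, 10, 0]
    - [5, -8.9, 0, 10, 0]
    - [5, -9.2, 0, 10, 0]
    - [5, -9.4, 0, 10, 0]
    - [5, -9.4, 0, 10, 0]

```text
time: 3.8
tool_pos: [0.4559, -0.2221, 0.0203]
tcp_rot: [1.568, 2.722, -0.0]
wrist_force: [0.1, 0.4, -0.2]
width: 0.589
grip_force: 0.0
```

```bash
python3 - <<'E'
from look import *
s=bot.read_state(); where(s); im,d=bot.read_camera('wrist'); np.savez('w2.npz',im=im,d=d)
im2,d=bot.read_camera('top'); np.savez('top2.npz',im=im2,d=d)
x=np.vstack([cv2.resize(im[100:400,100:600],(700,420))[:,:],np.zeros((2,700,3),np.uint8)])
save('w2.png',x); save('t2.png',cv2.resize(im2[100:250,180:400],None,fx=3.6,fy=3.6))
E
```

```text
t 3.8 tcp in stop [-64.3 -96.4] z 20.3 toolx yaw in stop -179.89 q6 -1.03 F [-0.3  0.3] w 0.589
```

View pics/w2.png

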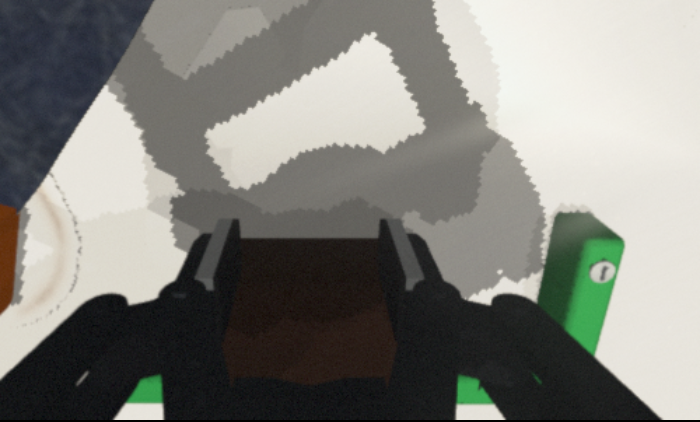

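View pics/t2.png

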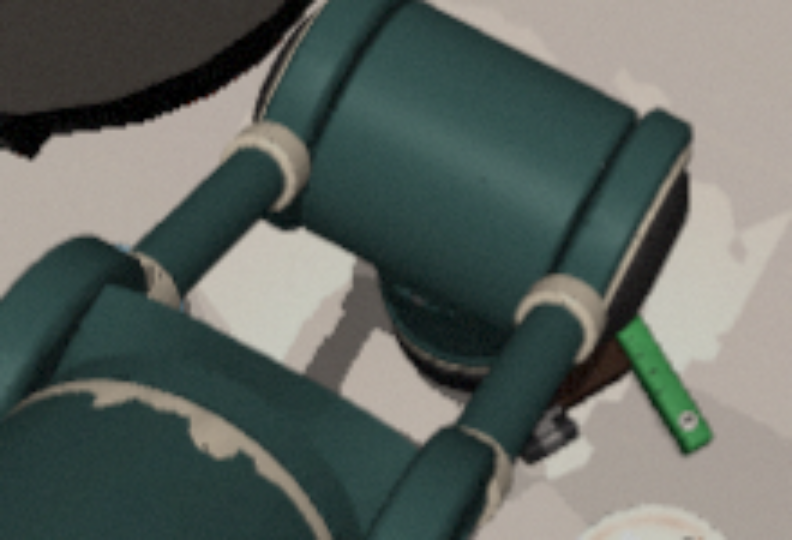

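The wrist view shows the tin square in front of the fingertips, its rear edge at about (310,238), with the short stop ahead on the right. In the top view the arm hides it. I'll go on until there is contact force.

Request:
step_arm:
  motion:
    - [5, -0.1, 0, 0.2, 0]
    - [5, -0.2, 0, 0.2, 0]
    - [5, -0.3, 0, 0.2, 0]
    - [5, -0.4, 0, 0.2, 0]
    - [5, -0.4, 0, 0.2, 0]

```text
time: 4.4
tool_pos: [0.4568, -0.2239, 0.018]
tcp_rot: [-1.567, -2.719, -0.002]
wrist_force: [-2.4, 5.9, 2.8]
width: 0.586
grip_force: 2.9
```

Contact at TCP x = -62.3 is where the tin should be flush with the long stop. Now to push the end.

Request:
step_arm:
  motion:
    - [5, 1, 0, 0, 0]
    - [5, 2.5, 0, 0, 0]
    - [3, 3, 0, -4, 0]
    - [0, 3, 0, -7, 0]
    - [0, 0, -4, -7, 0]
    - [0, -3.5, -7.3, -7, 0]
    - [0, -3.5, -7.3, -7, 0]
    - [0, -3.5, -7.3, -7, 0]
    - [0, -3.5, -7.3, -3, 0]
    - [0, -3.5, -7.3, 0.3, 0]
    - [0, -3.5, -7.3, 0.3, 0]

```text
time: 5.5
tool_pos: [0.408, -0.2874, 0.0106]
tcp_rot: [-1.561, -2.714, -0.003]
wrist_force: [-0.7, 1.3, -0.6]
width: 0.001
grip_force: 0.0
```

```bash
python3 - <<'E'
from look import *
s=bot.read_state(); where(s); im,d=bot.read_camera('wrist'); np.savez('w3.npz',im=im,d=d);save('w3.png',im)
E
```

```text
t 5.5 tcp in stop [ -31.7 -170.5] z 10.6 toolx yaw in stop -179.81 q6 -1.19 F [-1.5  0. ] w 0.001
```

View pics/w3.png

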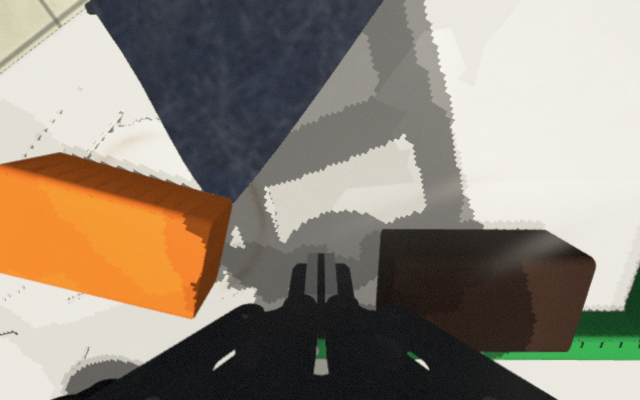

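The tin's left end edge is at x≈378 and the shut fingers are at (320,280), clear of both the tin and the orange box. The tin looks parallel to the green stop.

Request:
step_arm:
  motion:
    - [0, -0.4, 0.5, -0.2, 0]
    - [0, -0.4, 1.1, -0.2, 0]
    - [0, -0.4, 1.7, -0.2, 0]
    - [0, -0.4, 2.3, -0.2, 0]
    - [0, -0.4, 2.9, -0.2, 0]
    - [0, -0.4, 3.5, -0.2, 0]
    - [0, -0.4, 4.1, -0.2, 0]
    - [0, -0.4, 4.7, -0.2, 0]
    - [0, -0.4, 5.3, -0.2, 0]
    - [0, -0.4, 5.7, -0.2, 0]
    - [0, -0.4, 6.1, -0.2, 0]
    - [0, -0.4, 6.4, -0.2, 0]
    - [0, -0.4, 6.6, -0.2, 0]
    - [0, -0.4, 6.6, -0.2, 0]

```text
time: 6.95
tool_pos: [0.4715, -0.2623, 0.0172]
tcp_rot: [1.568, 2.722, 0.001]
wrist_force: [-0.2, 0.3, -0.1]
width: 0.001
grip_force: 0.0
```

```bash
python3 - <<'E'
from look import *
s=bot.read_state(); where(s); im,d=bot.read_camera('wrist'); np.savez('w4.npz',im=im,d=d);save('w4.png',im)
E
```

```text
t 6.95 tcp in stop [ -21.7 -103. ] z 17.2 toolx yaw in stop -179.88 q6 -1.08 F [-0.3  0. ] w 0.001
```

View pics/w4.png

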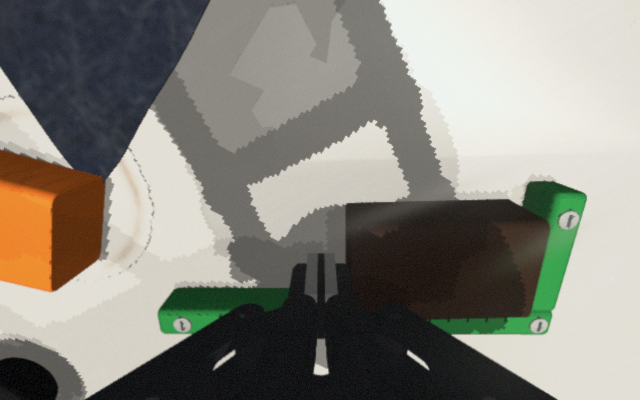

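The tin's far end is almost at the short stop (right edge about (540,225)), and the fingers are on its left end. I'll creep forward until there is contact force.

Request:
step_arm:
  motion:
    - [0, 0.2, 0.1, 0.2, 0]
    - [0, 0.2, 0.2, 0.2, 0]
    - [0, 0.2, 0.3, 0.2, 0]
    - [0, 0.2, 0.3, 0.2, 0]

```text
time: 7.4
tool_pos: [0.4728, -0.2591, 0.0151]
tcp_rot: [-1.568, -2.722, -0.0]
wrist_force: [-1.1, 0.2, 0.2]
width: -0.003
grip_force: 0.2
```

Request:
step_arm:
  motion:
    - [0, 0, 0.1, 0, 0]
    - [0, 0, 0.2, 0, 0]
    - [0, 0, 0.2, 0, 0]

```text
time: 7.7
tool_pos: [0.4747, -0.2582, 0.0153]
tcp_rot: [1.568, 2.722, 0.0]
wrist_force: [0.2, -0.5, -0.4]
width: -0.004
grip_force: 0.1
```

Request:
step_arm:
  motion:
    - [0, 0, 0.1, 0, 0]
    - [0, 0, 0.2, 0, 0]
    - [0, 0, 0.3, 0, 0]
    - [0, 0, 0.3, 0, 0]

```text
time: 8.1
tool_pos: [0.4766, -0.2569, 0.0153]
tcp_rot: [-1.567, -2.722, 0.001]
wrist_force: [-3.5, -1.4, 1.9]
width: 0.001
grip_force: 1.9
```

Request:
step_arm:
  motion:
    - [0, 0, 0.1, 0, 0]
    - [0, 0, 0.1, 0, 0]
    - [0, 0, -1, 0, 0]
    - [0, 0, -2.5, 0, 0]
    - [0, 0, -2.5, -4, 0]
    - [3.6, 0, -2.5, -7, 0]
    - [3.6, 4, 1, -7, 0]
    - [3.6, 6, 5, -7, 0]
    - [3.6, 6, 5, -7, 0]
    - [3.6, 6, 5, -7, 0]
    - [3.6, 6, 5, -3, 0]
    - [3.6, 6, 5, 0, 0]
    - [3.6, 6, 5, 0, 0]

```text
time: 9.4
tool_pos: [0.4852, -0.1793, 0.0109]
tcp_rot: [-1.565, -2.713, 0.002]
wrist_force: [-0.8, -0.5, 0.7]
width: 0.418
grip_force: 0.0
```

```bash
python3 - <<'E'
from look import *
s=bot.read_state(); where(s); im,d=bot.read_camera('wrist'); np.savez('w5.npz',im=im,d=d);save('w5.png',im)
E
```

```text
t 9.4 tcp in stop [-86.7 -49.6] z 10.9 toolx yaw in stop -179.98 q6 -0.93 F [ 0.1 -0.9] w 0.418
```

View pics/w5.png

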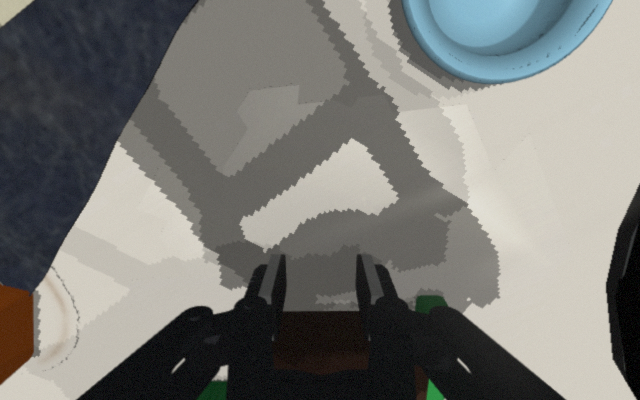

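The fingers are behind the tin with a gap, straddling its centre, and clear of the short stop at (430,300). Now the seating push.

Request:
step_arm:
  motion:
    - [3.6, -0.6, 0.4, 0, 0]
    - [3.6, -1.2, 0.4, 0, 0]
    - [3.6, -1.8, 0.4, 0, 0]
    - [3.6, -2.1, 0.4, 0, 0]
    - [3.6, -2.3, 0.4, 0, 0]
    - [3.6, -2.5, 0.4, 0, 0]
    - [3.6, -2.6, 0.4, 0, 0]
    - [3.6, -2.6, 0.4, 0, 0]

```text
time: 10.25
tool_pos: [0.505, -0.1963, 0.016]
tcp_rot: [-1.566, -2.714, -0.006]
wrist_force: [-5.3, 15.1, 13.6]
width: 0.421
grip_force: 8.4
```

Request:
step_arm:
  motion:
    - [3.6, 1, 0, 0, 0]
    - [3.6, 2.5, 0, 0, 0]
    - [3.6, 2.5, 0, -5, 0]
    - [3.6, 2.5, 0, -10, 0]
    - [3.6, 2.5, -5, -15, 0]
    - [3.6, 2.5, -30, -18, 0]
    - [3.6, 2.5, -30, -18, 0]
    - [3.6, 2.5, -30, -18, 0]
    - [3.6, 2.5, -30, -18, 0]
    - [3.6, 2.5, -30, -18, 0]
    - [3.6, 2.5, -30, -18, 0]
    - [3.6, 2.5, -30, -18, 0]
    - [3.6, 2.5, -30, -18, 0]

```text
time: 11.55
tool_pos: [0.2346, -0.329, 0.1952]
tcp_rot: [1.57, 2.72, 0.0]
wrist_force: [0.4, -0.2, -0.5]
width: 0.427
grip_force: 0.0
```

```bash
python3 - <<'E'
from look import *
s=bot.read_state(); where(s)
im,d=bot.read_camera('top'); np.savez('top6.npz',im=im,d=d); save('t6.png',cv2.resize(im[100:250,200:400],None,fx=4,fy=4,interpolation=cv2.INTER_CUBIC))
O,A=[np.load('fr.npz')[k] for k in 'OA']
px=(300,165)
g,b=meas('top',im,d)
for c in big(b):
    if cv2.contourArea(c)>500 and 250<c[:,0,0].mean()<380:
        P=((onplane('top',c[:,0],.036)[:,:2]*1000-O)@A.T).astype(np.float32); print(cv2.minAreaRect(P)); print(cv2.boxPoints(cv2.minAreaRect(P)).round(1).tolist())
E
```

```text
t 11.55 tcp in stop [ -82.4 -341.5] z 195.2 toolx yaw in stop -179.98 q6 -1.54 F [0.4 0.3] w 0.427
((-24.997516632080078, -43.8853759765625), (50.768768310546875, 87.9521484375), 0.0484948568046093)
[[-50.400001525878906, 0.10000000149011612], [-50.29999923706055, -87.9000015258789], [0.4000000059604645, -87.80000305175781], [0.30000001192092896, 0.10000000149011612]]
```

View pics/t6.png

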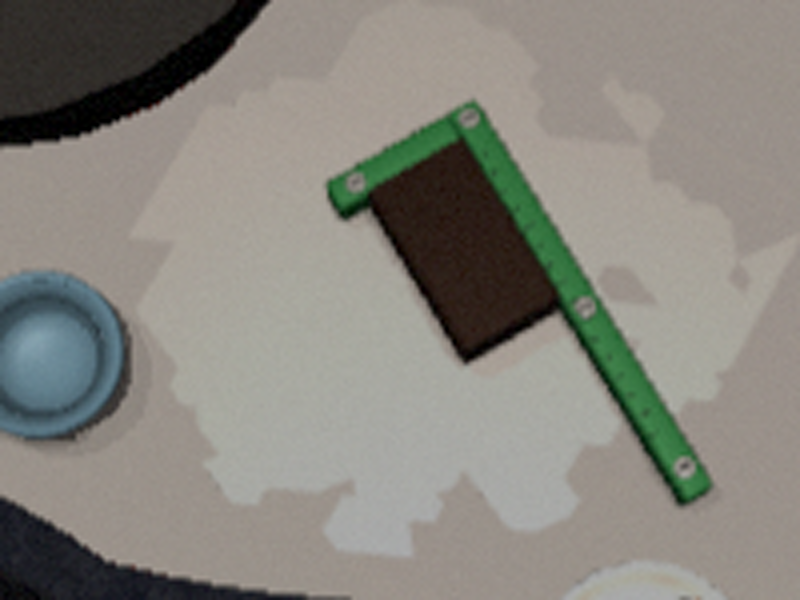

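The tin sits square in the corner, with its long side on the long stop and its end on the short stop. It measures (-25.0, -43.9) mm and is turned 0.05°, which matches the target within measuring error. The bowls haven't been touched.

```bash
python3 -c "
from workcell import bot
print(bot.finish_job())"
```

```text
the job is handed in; nothing more can be done
None
```

I slid the dark brown tea tin flush against both the long and the short stop and let go; neither sauce bowl was touched, and I handed the job in at about 12 s.

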